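Record the plain view, then hold the quartz wedge in the microscope's accessory slot

TASK

Take the reference picture first: press the camera's foot switch all the way down to its stop for a moment and let it spring back up. Then take the blue-handled quartz wedge off the stand by its handle, slide its blade level and without forcing through the narrow slot in the side of the microscope until the white line on the blade is at the slot's mouth, and finish holding it there in the gripper (the slot has no click stop), with the foot switch up. Leave the orange-handled plate and everything else on the bench where it is, and do not bump the microscope.

Things in the scene. Friction and masses are not known exactly. Their poses are not given: they have to be found in the camera images.
- microscope: white polarising microscope, 450 mm tall, blue camera on top, fixed. Origin on the bench under the optical axis; z up, +x towards the eyepieces. Slot in the -y side of the housing above the turret (72 x 76 mm, z 226 to 268); the blade goes in along +y. Head (z over 306) reaches y +-40 mm (eyepieces +-51, at x over 50), stage radius 74, top z 152; limb x -150 to -99, y +-33
- slot_mouth (a point): centre of the slot's mouth, at the outer edge of its flared dark steel lip, 245 mm above the bench, 42 mm from the optical axis; axes as the microscope's. Slot 22 mm wide (x), 8 mm high (z): 2 mm more than the blade each way. The lip flares out 4 mm all round in the outermost 4 mm; wall 12 mm thick behind it, then hollow for 52 mm to a solid far wall
- beam (a point): the point on the optical axis at the slot's mid-height, 42 mm in from slot_mouth along +y; axes as the microscope's
- wedge: quartz wedge slide, aluminium blade with BLUE handle, 138 mm long, 40 to 80 g, flat on the stand. Own +y from handle to blade tip, z up; origin on the underside below mid-handle. Handle 16 mm wide (x), 40 long (y -20 to 20), 24 tall. Blade 20 wide, 6 thick (z 0 to 6), y 20 to 118. Pale window centred at y 100. White line 3 mm wide across the blade at y 58
- wedge_handle (a point): middle of the blue handle, 12 mm above the underside; axes as the wedge's
- wedge_line (a point): the white line, in mid-blade (y 58 mm, z 3 mm of the wedge); when it is at the slot mouth the window is on the optical axis
- wedge_window (a point): centre of the wedge's window (y 100 mm, z 3 mm of the wedge)
- plate: a second slide of the same size and shape with an ORANGE handle and a pink window, lying beside the wedge on the stand about 70 mm away; to be left there. Origin and axes as the wedge's.
- stand: low wooden stand with a grey foam top on which both slides lie side by side, 160 mm (x) by 170 mm (y), 20 mm high, fixed; origin under its centre
- footswitch: grey cast base of the camera's foot switch, 160 mm (x) by 100 mm (y), hinge at its +x end (hinge axis at x 60 mm, z 32 mm, 44 mm high there), fixed; origin under its centre
- treadle (a joint): sprung treadle of the foot switch (black ribbed, 66 mm wide, 120 mm long from the hinge towards the switch's -x): 0 = up, free end raised by 0.2 rad; 0.2 rad = down at its stop, level. 100 mm from the hinge it goes down 20 mm; about 5 N to start it, 10 N to reach the stop; springs back when let go
- treadle_pad (a point): where to press: on the treadle's ribbed top, in mid-width, 100 mm from the hinge; about 60 mm above the bench when up, 40 mm when down. Moves with the treadle.
- oil: amber immersion-oil bottle, 34 mm across, 75 mm tall; origin under its centre
- slidebox: green slide box, 85 x 105 x 30 mm; origin under its centre
- objcan: white round objective canister, 41 mm across, 62 mm tall; origin under its centre
- petri: glass dish, 90 mm across, 15 mm tall; origin under its centre
- blower: red rubber dust blower standing nozzle up, 60 mm across, 105 mm tall; origin under its centre
- rock: grey-brown sawn rock chip, 45 x 40 x 28 mm; origin under its centre
Mind the look-alikes: they are no part of the job. Leave any yellow look-alike of the wedge alone. Leave any red look-alike of the footswitch alone.

How it is judged:
On the way, in this order (a step that is already met when the one before it is completed fails the run):
1. the foot switch is pressed to its stop while the wedge is still away from the microscope (value of joint treadle above 0.18 rad and distance between wedge_window and beam above 0.09 m), for 0.15 s.
2. the foot switch has sprung back up (value of joint treadle below 0.03 rad), for 0.1 s.
At the end, for the whole second after the job is handed in: Wedge through the slot, window within 5 mm of the optical axis in each direction (white line at the mouth), lined up within 0.12 rad, level within 0.15, gripped (over 1 N), still, pressing the microscope under 12 N; foot switch up (under 0.03 rad); all else within 20 mm of its start (y of wedge_window in the frame of beam between -0.005 and 0.005 m and x of wedge_window in the frame of beam between -0.005 and 0.005 m and z of wedge_window in the frame of beam between -0.005 and 0.005 m and angle between the y axis of wedge and the y axis of microscope, either way round below 0.12 rad and angle between wedge's own z axis and vertical below 0.15 rad and contact force between the fingers and wedge above 1 N and contact force between wedge and microscope below 12 N and linear speed of wedge below 0.02 m/s and value of joint treadle below 0.03 rad and distance of each of plate, oil, slidebox, objcan, petri, blower, rock from where it was at the start of the episode below 0.02 m); the arm keeps its last pose, push and grip.
It fails at once if the wedge is forced against the microscope (over 25 N) (contact force between wedge and microscope above 25 N).
It fails at once if the robot bumps the microscope (over 15 N) (contact force between any of the arm, the fingers and microscope above 15 N).
It fails at once if another thing on the bench is shifted by more than 30 mm or tipped over (distance of any of plate, oil, slidebox, objcan, petri, blower, rock from where it was at the start of the episode above 0.03 m or angle between any of plate, oil, slidebox, objcan, petri, blower, rock's own z axis and vertical above 0.5 rad).
It also fails if it takes over 58 s, if anything falls off the work surface, if the arm or the gripper's body presses on something with over 40 N, if the wrist force passes 120 N, or if a joint passes its speed limit or range.

ROBOT

A 7-joint arm with a two-finger parallel gripper is mounted at the origin on the work surface. World frame = base frame: x ahead of the robot, y to its left, z up, the work surface at z = 0. Lengths are in m, angles in rad, forces in N, time in s.
With the tool pointing down it reaches from about 0.35 to 0.9 m from the base axis. Payload 19.9 kg.
Tool frame: the origin (TCP) lies between the finger pads; the fingertips stand 19 mm ahead of it and the grasp point (between the pads) is the TCP; z points along the fingers, y is the direction in which the jaws open and shut (so a half turn about z gives the same grasp; the last joint's range is limited). The gripper opens to 94 mm and grips with 3 to 60 N. Pads are 16 mm wide; open, the fingers measure 119 mm over their backs; the gripper's body (75 mm by 177 mm) begins 78 mm behind the grasp point.
Start: joints at [-1.385, 0.417, -0.01, 1.614, 0.005, 1.111, -0.053], TCP at [0.141, 0.609, 0.224] pointing down, gripper open.
Joint ranges: [-2.81, 2.81], [-0.39, 2.02], [-1.27, 1.25], [0.06, 2.57], [-1.19, 4.33], [0.19, 2], [-2.82, 2.82]. Speed limits (rad/s): [1.89, 1.89, 2.39, 2.39, 3.01, 3.01, 3.01].

INTERFACE

Orientations are given as a 3x3 rotation matrix whose columns are the frame's x, y, z axes.
In Python, from rig import robot gives the robot as it stands. Calls block until the motion is done:
- robot.move_ptp(position, orientation): joint-space move of the TCP to a pose.
- robot.move_linear(position, velocity=0.15, frame=None, threshold=None): straight line of the TCP; frame=None keeps the orientation; velocity is the mean speed in m/s. With threshold (N) it stops when the force on the tool has changed by that much, and returns True; else False.
- robot.goto_joints(angles): joint-space move.
- robot.gripper_to(opening): finger opening in m; the grip force is fixed at half the most; returns when the fingers have stopped.
- robot.pause(seconds).
- robot.ik(position, orientation): joint angles nearest the present ones, or None.
- robot.get_state(): the state.
- robot.grab_frame(name): name is "scene" or "top"; returns the picture (384x512x3 uint8, red, green, blue); there is no depth.
- robot.camera_info(name): a dict with "fx", "fy", "cx", "cy" (pixels), "dist" ([k1, k2, p1, p2, k3] as OpenCV has them; the pictures are not rectified), "rvec" (rotation vector, rad) and "tvec" (3), from world to camera coordinates, as OpenCV has them. Camera axes: x right, y down, z forward; pixel columns grow to the right and rows downward; lengths in m; the calibration is good to about 2 mm. A picture is of the moment at which its call begins. camera_info takes no time and is no camera call.
A pose or a line that the arm cannot do raises robot.PlanningError and nothing moves.
- robot.sign_off(): hands the job in, once; it reports no verdict.
The state is a dict: "time": time; "qpos": joint angles; "joint_vel": joint speeds; "effort": joint torques, N m; "ee_pos": TCP position; "tool_rot": TCP orientation; "force": force on the tool from outside, world axes, zero at the start; "moment": the same for the moment, N m; "opening": finger opening in m.
Only numpy, scipy, OpenCV 4.12 (cv2) and the standard library are available. Lean on these libraries where they do the work, as an engineer would, in place of code of your own. Each camera call takes 0.05 s, during which the arm holds its last target.

## Working session

There is one attempt and no reset: what is moved stays moved. The work goes in short steps, each a Python script; the robot and the scene stay as the last script left them, time stands still between calls to the robot, and variables do not carry over. Pictures are saved under pics/ and viewed, and the job is handed in when it is done.

```bash
ls; mkdir -p pics; python3 - <<'E'
from rig import robot
import cv2
for n in("scene","top"):
    im=robot.grab_frame(n); cv2.imwrite(f"pics/{n}0.png",im[:,:,::-1]); print(n,robot.camera_info(n))
s=robot.get_state(); print(s)
E
```

```text
pics
scene {'fx': 374.8028385814911, 'fy': 374.8028385814911, 'cx': 252.02613697546633, 'cy': 194.6384854730944, 'dist': array([-0.01362387,  0.        ,  0.        ,  0.        ,  0.        ]), 'rvec': array([ 0.62445479,  2.77391978, -0.91513796]), 'tvec': array([ 0.45911553, -0.07672431,  1.56961544])}
top {'fx': 354.88703495968394, 'fy': 354.88703495968394, 'cx': 259.1637517358754, 'cy': 191.04683325973178, 'dist': array([-0.01726705,  0.        ,  0.        ,  0.        ,  0.        ]), 'rvec': array([ 2.13824725, -2.15557929,  0.19358435]), 'tvec': array([-0.00824606,  0.52882939,  1.19360162])}
{'time': 0.1, 'qpos': array([-1.38451934,  0.41788652, -0.01029845,  1.61407431,  0.00467822,
        1.11069093, -0.05300257]), 'joint_vel': array([ 0.00043704, -0.00030134,  0.00020787, -0.00093906, -0.00188177,
       -0.00064623, -0.00061898]), 'effort': array([ 2.56277890e-03, -8.52581406e+01,  6.40920773e-01, -4.26697469e+01,
       -4.88226197e-02,  1.63764384e-02,  6.28692260e-05]), 'ee_pos': array([0.1410708 , 0.60856669, 0.22392185]), 'tool_rot': array([[-9.74168851e-01,  2.25820771e-01, -1.69951798e-04],
       [ 2.25820825e-01,  9.74168318e-01, -1.02109973e-03],
       [-6.50238700e-05, -1.03310220e-03, -9.99999464e-01]]), 'force': array([-0.69242977, -0.571102  ,  1.01596589]), 'moment': array([-0.06019676, -0.00028458,  0.01852966]), 'opening': 0.09408499496286875}
```

View pics/scene0.png

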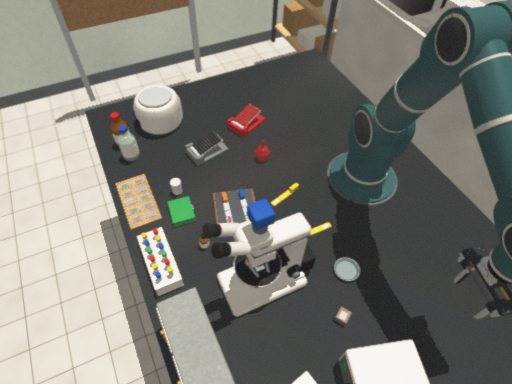

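View pics/top0.png

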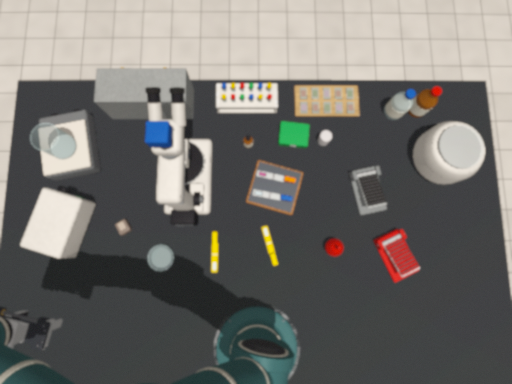

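```bash
cat > h.py <<'E'
import numpy as np, cv2
from rig import robot
def cam(n):
    c=robot.camera_info(n); K=np.array([[c['fx'],0,c['cx']],[0,c['fy'],c['cy']],[0,0,1]])
    return K,np.array(c['dist']),np.array(c['rvec']),np.array(c['tvec'])
def proj(n,P):
    K,d,r,t=cam(n); return cv2.projectPoints(np.array(P,float).reshape(-1,1,3),r,t,K,d)[0].reshape(-1,2)
def ray(n,uv,z):
    K,d,r,t=cam(n); p=cv2.undistortPoints(np.array(uv,float).reshape(-1,1,2),K,d).reshape(-1,2)
    R=cv2.Rodrigues(r)[0]; C=-R.T@t; D=np.c_[p,np.ones(len(p))]@R
    return C+D*((z-C[2])/D[:,2])[:,None]
def tri(uvA,uvB):
    M=[];p=[]
    for n,uv in(("scene",uvA),("top",uvB)):
        K,d,r,t=cam(n); M.append(np.c_[cv2.Rodrigues(r)[0],t]); p.append(cv2.undistortPoints(np.array(uv,float).reshape(-1,1,2),K,d).reshape(-1,2).T)
    X=cv2.triangulatePoints(M[0],M[1],p[0],p[1]); return (X[:3]/X[3]).T
def crop(src,u0,v0,u1,v1,s,out):
    im=cv2.imread(src)[v0:v1,u0:u1]; im=cv2.resize(im,None,fx=s,fy=s,interpolation=cv2.INTER_CUBIC); 
    for u in range((u0+9)//10*10,u1,10):
        cv2.line(im,((u-u0)*s,0),((u-u0)*s,6),(0,255,255),1); cv2.putText(im,str(u),((u-u0)*s,16),0,.35,(0,255,255),1)
    for v in range((v0+9)//10*10,v1,10):
        cv2.line(im,(0,(v-v0)*s),(6,(v-v0)*s),(0,255,255),1); cv2.putText(im,str(v),(8,(v-v0)*s+4),0,.35,(0,255,255),1)
    cv2.imwrite(out,im)
E
python3 - <<'E'
from h import *
crop("pics/top0.png",240,155,310,220,10,"pics/t_stand.png")
crop("pics/top0.png",340,155,400,225,8,"pics/t_foot.png")
crop("pics/top0.png",130,60,230,240,3,"pics/t_mic.png")
crop("pics/scene0.png",180,120,340,320,3,"pics/s_mic.png")
crop("pics/scene0.png",200,180,270,240,10,"pics/s_stand.png")
crop("pics/scene0.png",175,120,240,170,10,"pics/s_foot.png")
print(ray("top",[[270,195],[370,190],[185,175]],0.03))
E
```

```text
[[ 0.51644836 -0.05073198  0.03      ]
 [ 0.53196757 -0.40613096  0.03      ]
 [ 0.58991437  0.24876793  0.03      ]]
```

View pics/t_stand.png

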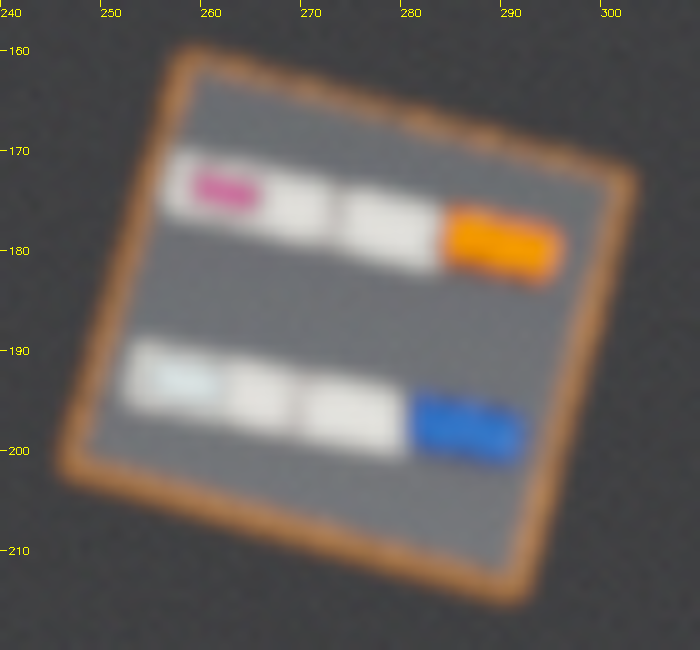

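View pics/t_foot.png

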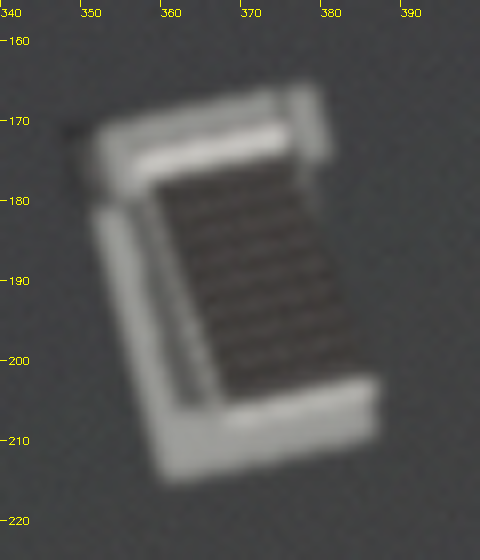

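View pics/t_mic.png

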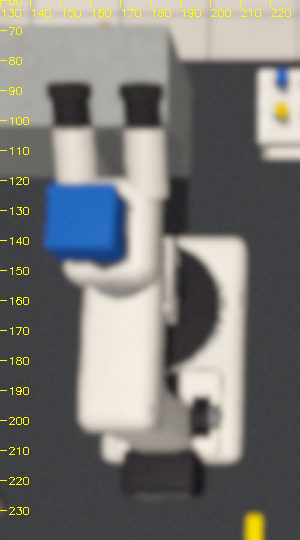

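View pics/s_mic.png

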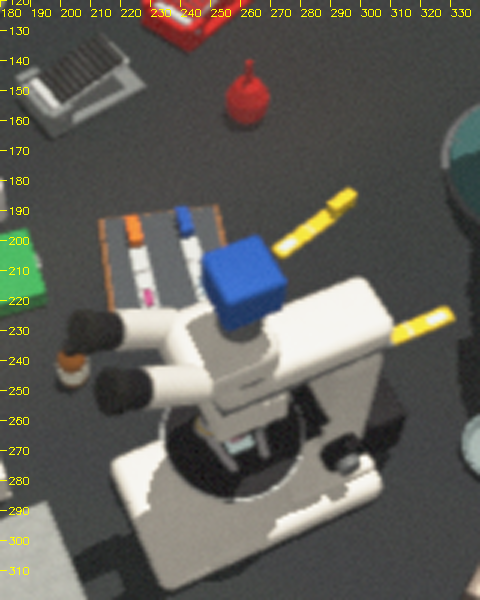

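View pics/s_stand.png

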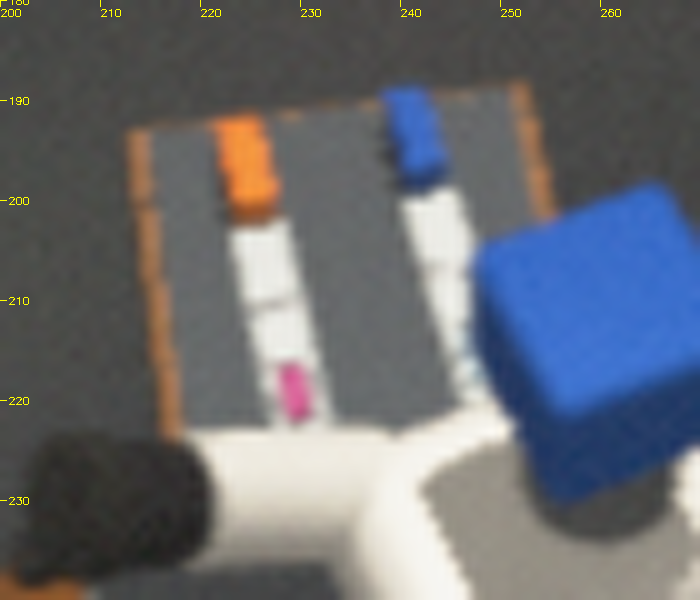

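View pics/s_foot.png

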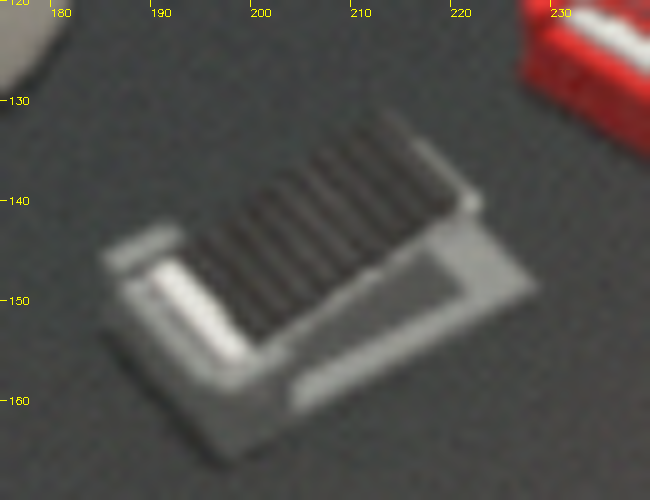

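```bash
python3 - <<'E'
from h import *
crop("pics/top0.png",150,130,220,225,6,"pics/t_mic2.png")
crop("pics/scene0.png",210,220,310,315,6,"pics/s_mic2.png")
for n in("scene","top"):
    K,d,r,t=cam(n);R=cv2.Rodrigues(r)[0];print(n,-R.T@t)
E
```

```text
scene [0.86408496 0.69419009 1.20491643]
top [0.3317093  0.0126174  1.26262547]
```

View pics/t_mic2.png

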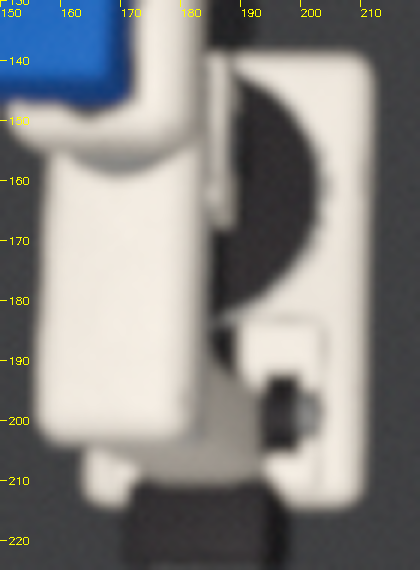

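View pics/s_mic2.png

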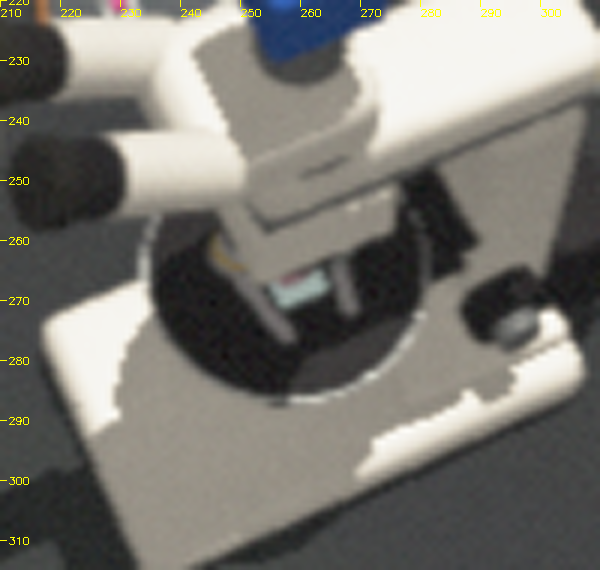

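```bash
cat > fit.py <<'E'
from h import *
from scipy.optimize import least_squares
from scipy.ndimage import map_coordinates
g={n:cv2.cvtColor(cv2.imread(f"pics/{n}0.png"),cv2.COLOR_BGR2GRAY).astype(float) for n in("scene","top")}
def edges(n,X,z,r,angs,sign=1):
    out=[];A=[]
    for a in angs:
        d=np.array([np.cos(a),np.sin(a)])
        rr=np.linspace(r-.014,r+.014,57)
        P=proj(n,np.c_[X[0]+rr*d[0],X[1]+rr*d[1],0*rr+z])
        v=map_coordinates(g[n],[P[:,1],P[:,0]],order=1); v=np.convolve(v,np.ones(5)/5,'same')
        gr=np.gradient(v)[4:-4]*sign; i=np.argmax(gr)
        out.append((rr[4:-4][i],gr[i]));A.append(a)
    return np.array(A),np.array(out)
if __name__=="__main__":
    T=ray("top",[[190,143],[196,146],[201,153],[203,161],[202,168],[198,175],[192,180]],.147)
    S=ray("scene",[[236,277],[240,282],[246,285.5],[255,287],[262,286.5],[270,284],[277,278.5],[280.5,271]],.150)
    for Q in(T,S):
        f=least_squares(lambda p:np.hypot(Q[:,0]-p[0],Q[:,1]-p[1])-.074,[.59,.22]); print(f.x,np.round(f.fun*1e3,1))
        f=least_squares(lambda p:np.hypot(Q[:,0]-p[0],Q[:,1]-p[1])-p[2],[.59,.22,.074]); print(f.x,np.round(f.fun*1e3,1))
    # base yaw from right edge in top at z~0.03
    print(ray("top",[[211,145],[209.5,208]],.03), ray("scene",[[236,316],[308,281.5]],.0),ray("scene",[[216,275],[232,315]],.0))
E
python3 fit.py
```

```text
[0.6077353  0.24479402] [-2.7  0.4  0.6  1.2  1.  -0.5 -2.3]
[0.60830862 0.23781743 0.06836253] [-0.5  0.9 -0.4 -0.1  0.1 -0.1  0.1]
[0.61224123 0.24149431] [ 0.7  1.8  0.9 -1.7 -1.9 -0.3  1.6  1.4]
[0.61078169 0.23701146 0.07782803] [-1.   1.1  1.  -0.9 -1.1  0.2  1.1 -0.5]
[[0.69920741 0.15841425 0.03      ]
 [0.4720711  0.16085931 0.03      ]] [[0.71661887 0.31139778 0.        ]
 [0.44462415 0.30854346 0.        ]] [[0.72050878 0.1517514  0.        ]
 [0.72697688 0.30288387 0.        ]]
```

```bash
cat > ov.py <<'E'
from h import *
import sys
def overlay(n,src,box,s,pose,out):
    u0,v0,u1,v1=box
    im=cv2.resize(cv2.imread(src)[v0:v1,u0:u1],None,fx=s,fy=s,interpolation=cv2.INTER_CUBIC)
    x,y,yaw=pose;c,sn=np.cos(yaw),np.sin(yaw)
    def L(P,col,closed=True):
        P=np.array(P,float);W=np.c_[x+c*P[:,0]-sn*P[:,1],y+sn*P[:,0]+c*P[:,1],P[:,2]]
        q=((proj(n,W)-[u0,v0]+.5)*s-.5).round().astype(int); cv2.polylines(im,[q.reshape(-1,1,2)],closed,col,1,cv2.LINE_AA)
    a=np.linspace(0,2*np.pi,60)
    L(np.c_[.074*np.cos(a),.074*np.sin(a),0*a+.152],(0,255,0))
    L(np.c_[.074*np.cos(a),.074*np.sin(a),0*a+.14],(0,160,0))
    def box3(x0,x1,y0,y1,z0,z1,col):
        for z in(z0,z1):L([[x0,y0,z],[x1,y0,z],[x1,y1,z],[x0,y1,z]],col)
        for X in(x0,x1):
            for Y in(y0,y1):L([[X,Y,z0],[X,Y,z1]],col,False)
    box3(-.036,.036,-.038,.038,.226,.268,(0,0,255))
    box3(-.15,-.099,-.033,.033,.05,.3,(255,255,0))
    L([[-.011,-.042,.241],[.011,-.042,.241],[.011,-.042,.249],[-.011,-.042,.249]],(255,0,255))
    L([[-.14,-.04,.306],[.04,-.04,.306],[.04,.04,.306],[-.14,.04,.306]],(255,0,0))
    cv2.imwrite(out,im)
if __name__=="__main__":
    pose=[float(v) for v in sys.argv[1:4]]; t=sys.argv[4]
    overlay("top","pics/top0.png",(140,110,220,225),5,pose,f"pics/ovt{t}.png")
    overlay("scene","pics/scene0.png",(205,215,320,320),5,pose,f"pics/ovs{t}.png")
E
python3 ov.py .609 .2375 0 a
```

```text
(no output)
```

View pics/ovta.png

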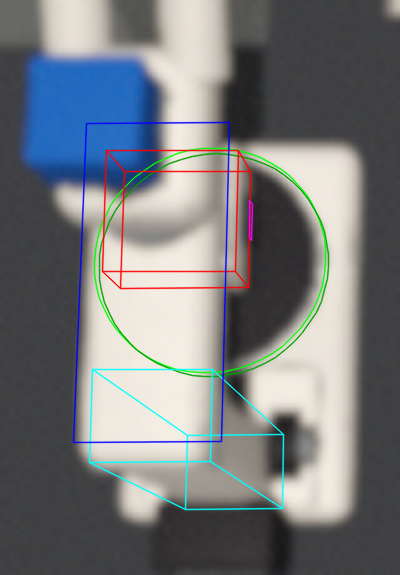

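View pics/ovsa.png

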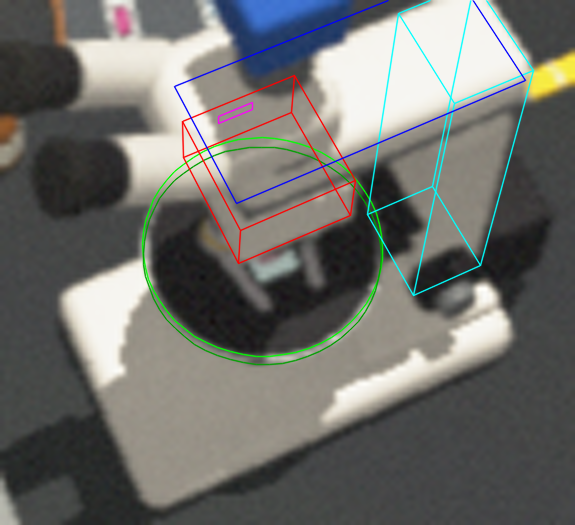

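```bash
python3 - <<'E'
from ov import *
for i,p in enumerate([(.609,.2375,0),(.609,.2375,.03)]):
    overlay("top","pics/top0.png",(175,132,215,190),10,p,f"pics/zt{i}.png")
    overlay("scene","pics/scene0.png",(230,240,290,292),10,p,f"pics/zs{i}.png")
a=[cv2.imread(f"pics/zt{i}.png") for i in(0,1)];cv2.imwrite("pics/zt.png",np.hstack(a))
crop("pics/scene0.png",230,240,290,292,10,"pics/zsraw.png")
crop("pics/top0.png",175,132,215,190,10,"pics/ztraw.png")
E
```

```text
(no output)
```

View pics/zt.png

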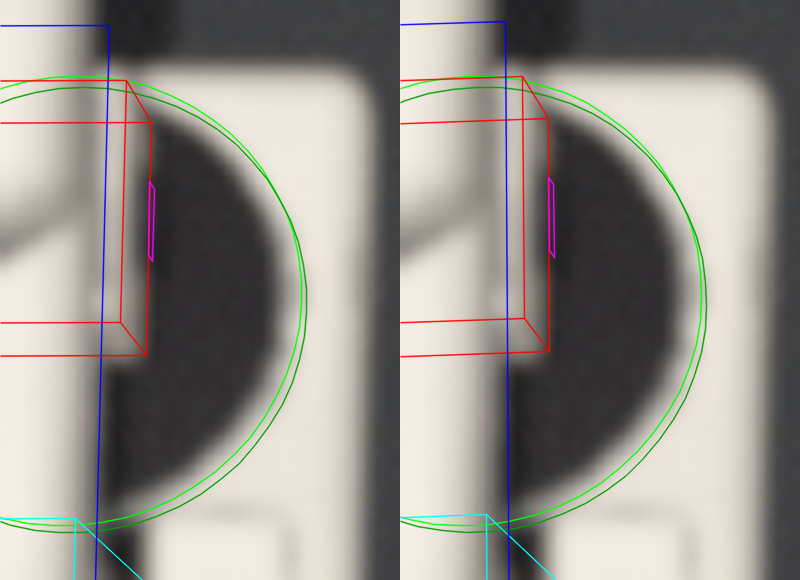

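View pics/zs0.png

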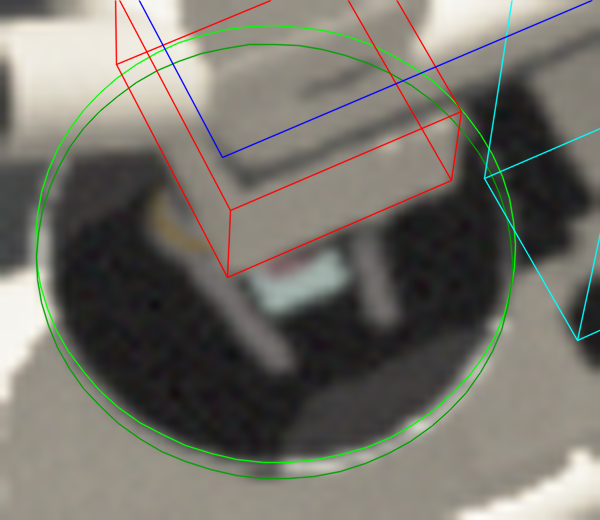

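View pics/zsraw.png

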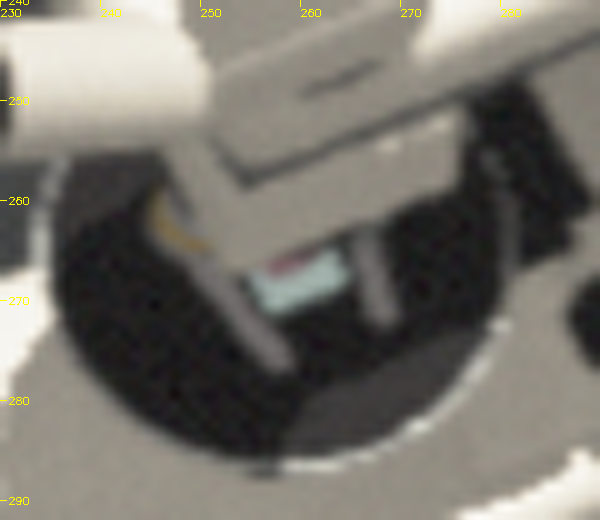

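View pics/ztraw.png

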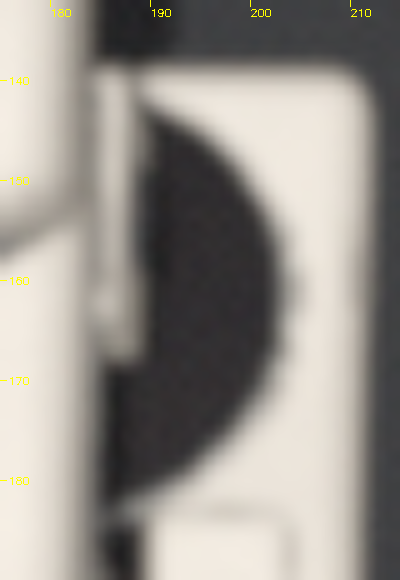

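```bash
python3 - <<'E'
from h import *
from scipy.ndimage import map_coordinates,gaussian_filter1d
from scipy.optimize import least_squares
g={n:cv2.cvtColor(cv2.imread(f"pics/{n}0.png"),cv2.COLOR_BGR2GRAY).astype(float) for n in("scene","top")}
def W(p,P):
    x,y,w=p;c,s=np.cos(w),np.sin(w);P=np.atleast_2d(P);return np.c_[x+c*P[:,0]-s*P[:,1],y+s*P[:,0]+c*P[:,1],P[:,2]]
p0=(.609,.2375,0.)
obs=[]
def meas(n,A,B,fr,sgn,name):
    A,B=np.array(A),np.array(B); r=[]
    for f in fr:
        M=A+f*(B-A); q=proj(n,W(p0,[A,B,M])); t=q[1]-q[0];t/=np.linalg.norm(t);nn=np.array([-t[1],t[0]])
        k=np.arange(-3,3.01,.1);v=gaussian_filter1d(map_coordinates(g[n],[q[2,1]+k*nn[1],q[2,0]+k*nn[0]],order=3),3)
        gr=np.gradient(v)*sgn;i=5+np.argmax(gr[5:-5]);r.append(k[i]);obs.append((n,M,nn,q[2]+k[i]*nn))
    print(name,nn.round(2),np.round(r,2))
z=.226
meas("scene",(-.036,.038,z),(.036,.038,z),[.15,.25,.6,.7],+1,"bottom+y (sign+)")
obs_save=list(obs);obs.clear()
meas("scene",(-.036,.038,z),(.036,.038,z),[.15,.25,.6,.7],-1,"bottom+y (sign-)")
o2=list(obs);obs.clear()
for s in(1,-1):
  meas("scene",(-.036,.038,.226),(-.036,.038,.268),[.3,.5,.7],s,f"vert -x {s}")
  meas("scene",(.036,.038,.226),(.036,-.038,.226),[.1,.2,.3],s,f"bottom+x {s}")
  meas("top",(-.036,-.038,z),(-.036,.038,z),[.03,.06,.09],s,f"top strip -x end {s}")
  meas("top",(-.036,-.038,z),(.036,-.038,z),[.05,.1,.15],s,f"top strip -y {s}")
E
```

```text
bottom+y (sign+) [-0.4  -0.92] [-0.4 -0.6 -0.1  0. ]
bottom+y (sign-) [-0.4  -0.92] [ 2.5 -2.5 -1.7 -2. ]
vert -x 1 [0.99 0.14] [ 2.5  2.5 -2.5]
bottom+x 1 [ 0.89 -0.46] [-2.5 -0.5  0.2]
top strip -x end 1 [-0.01 -1.  ] [-0.4 -0.6 -0.7]
top strip -y 1 [1.   0.02] [1.8 1.7 1.9]
vert -x -1 [0.99 0.14] [ 0.5  0.4 -0.4]
bottom+x -1 [ 0.89 -0.46] [ 2.5  1.8 -1.5]
top strip -x end -1 [-0.01 -1.  ] [2.3 2.2 2.5]
top strip -y -1 [1.   0.02] [-0.4 -0.3 -0.4]
```

```bash
python3 - <<'E'
from h import *
from scipy.ndimage import map_coordinates,gaussian_filter1d
g={n:cv2.cvtColor(cv2.imread(f"pics/{n}0.png"),cv2.COLOR_BGR2GRAY).astype(float) for n in("scene","top")}
def line(n,a,b,z,name,ax):
    a,b=np.array(a,float),np.array(b,float);t=(b-a)/np.linalg.norm(b-a);nn=np.array([-t[1],t[0]]);pts=[]
    for f in np.linspace(0,1,25):
        m=a+f*(b-a);k=np.arange(-3,3.01,.1);v=gaussian_filter1d(map_coordinates(g[n],[m[1]+k*nn[1],m[0]+k*nn[0]],order=3),3)
        gr=abs(np.gradient(v));i=5+np.argmax(gr[5:-5]);pts.append(m+k[i]*nn)
    X=ray(n,pts,z)[:,:2]
    i,j=(0,1) if ax=='x' else (1,0)
    c=np.polyfit(X[:,i],X[:,j],1);r=X[:,j]-np.polyval(c,X[:,i]);ok=abs(r)<2*np.median(abs(r))+1e-4
    c=np.polyfit(X[ok,i],X[ok,j],1);r=X[ok,j]-np.polyval(c,X[ok,i])
    print(name,"slope->yaw",round(c[0] if ax=='x' else -c[0],4),"mean",X.mean(0).round(4),"rms mm",(r.std()*1e3).round(2),ok.sum())
line("top",(211.3,148),(209.6,208),.03,"base -y (top)",'x')
line("top",(192,138.5),(205,138.5),.03,"base +x (top)",'y')
line("scene",(240,314),(300,286),.0,"base +y bottom (scene)",'x')
line("scene",(219,280),(230,309),.0,"base +x bottom (scene)",'y')
line("top",(183.5,160),(181.5,198),.35,"head -y (top)",'x')
line("top",(159,158),(157,196),.36,"head +y (top)",'x')
line("top",(162,203),(178,203),.36,"head -x (top)",'y')
line("top",(162,214.5),(168,214.5),.03,"base -x (top)",'y')
line("scene",(268,253.5),(300,239.5),.31,"head +y bottom (scene)",'x')
E
```

```text
base -y (top) slope->yaw -0.013 mean [0.5791 0.1572] rms mm 0.24 21
base +x (top) slope->yaw -0.0057 mean [0.7241 0.2036] rms mm 0.17 25
base +y bottom (scene) slope->yaw -0.0076 mean [0.5919 0.3148] rms mm 0.21 23
base +x bottom (scene) slope->yaw -0.0315 mean [0.7225 0.2284] rms mm 0.46 23
head -y (top) slope->yaw 0.0032 mean [0.5123 0.1922] rms mm 3.01 24
head +y (top) slope->yaw -0.013 mean [0.5164 0.2595] rms mm 0.34 25
head -x (top) slope->yaw 0.0594 mean [0.4489 0.2221] rms mm 0.65 19
base -x (top) slope->yaw -0.3028 mean [0.4555 0.3149] rms mm 0.32 21
head +y bottom (scene) slope->yaw 0.0475 mean [0.5589 0.2892] rms mm 1.46 23
```

```bash
python3 - <<'E'
from h import *
im=cv2.imread("pics/top0.png").astype(int);b,g,r=im[...,0],im[...,1],im[...,2]
sub=np.zeros(b.shape,bool);sub[188:206,250:297]=1
w=np.clip((b-r-20)/120.,0,1)*sub; w[:, :279]=0
v,u=np.nonzero(w);ww=w[v,u];hc=np.array([(u*ww).sum(),(v*ww).sum()])/ww.sum();print("handle px",hc,ww.sum())
w2=np.clip((np.minimum(r,g)-140)/80.,0,1)*sub
v,u=np.nonzero(w2);ww=w2[v,u];bc=np.array([(u*ww).sum(),(v*ww).sum()])/ww.sum()
B=ray("top",np.c_[u,v],.026);Bc=(B*ww[:,None]).sum(0)/ww.sum();C=np.cov((B-Bc)[:,:2].T,aweights=ww);e,V=np.linalg.eigh(C);d=V[:,1]*np.sign(V[1,1])
print("blade c",bc,Bc,"len",np.sqrt(12*e),"dir",d,"angle of +y vs world y",np.arctan2(-d[0],d[1]))
for z in(.036,.040,.044):print("handle",z,ray("top",[hc],z))
H=ray("top",[hc],.040)[0];print("dist blade-centre to handle along",np.dot(Bc[:2]-H[:2],d),"perp",np.cross(d,Bc[:2]-H[:2]))
dd=Bc[:2]-H[:2];print("angle from centres",np.arctan2(-dd[0],dd[1]))
# scene handle
im=cv2.imread("pics/scene0.png").astype(int);w=np.clip((im[...,0]-im[...,2]-20)/100.,0,1);m=np.zeros_like(w);m[185:201,235:248]=1;w*=m
v,u=np.nonzero(w);ww=w[v,u];hs=np.array([(u*ww).sum(),(v*ww).sum()])/ww.sum();print("scene handle",hs,ray("scene",[hs],.036),tri([hs],[hc]))
# stand corners
S=ray("top",[[258,160],[303,172],[293,214],[246.5,202.5]],.02);print(S,S.mean(0),np.linalg.norm(np.diff(S,axis=0),axis=1))
E
```

```text
handle px [286.09387623 197.43965099] 51.575
blade c [266.60506175 194.4312924 ] [ 0.519163   -0.03898001  0.026     ] len [0.02241553 0.09522374] dir [0.2015636  0.97947543] angle of +y vs world y -0.20295402527841688
handle 0.036 [[ 0.50654169 -0.10662765  0.036     ]]
handle 0.04 [[ 0.50597157 -0.10623879  0.04      ]]
handle 0.044 [[ 0.50540144 -0.10584994  0.044     ]]
dist blade-centre to handle along 0.06853723398292423 perp 0.0006362389948072703
angle from centres -0.19367117736413278
scene handle [241.12639509 192.85686384] [[ 0.50458881 -0.10964933  0.036     ]] [[ 0.50596738 -0.10624419  0.04080903]]
[[ 0.64558733 -0.00987742  0.02      ]
 [ 0.60059114 -0.17097105  0.02      ]
 [ 0.4498143  -0.13125154  0.02      ]
 [ 0.49176123  0.03208446  0.02      ]] [ 0.5469385  -0.07000389  0.02      ] [0.16725972 0.15592079 0.16863628]<stdin>:11: DeprecationWarning: Arrays of 2-dimensional vectors are deprecated. Use arrays of 3-dimensional vectors instead. (deprecated in NumPy 2.0)
```

```bash
cat > ovf.py <<'E'
from h import *
import sys
def ovf(n,src,box,s,pose,q,out):
    u0,v0,u1,v1=box
    im=cv2.resize(cv2.imread(src)[v0:v1,u0:u1],None,fx=s,fy=s,interpolation=cv2.INTER_CUBIC)
    x,y,yaw=pose;c,sn=np.cos(yaw),np.sin(yaw)
    def L(P,col,closed=True):
        P=np.array(P,float);W=np.c_[x+c*P[:,0]-sn*P[:,1],y+sn*P[:,0]+c*P[:,1],P[:,2]]
        Q=((proj(n,W)-[u0,v0]+.5)*s-.5).round().astype(int); cv2.polylines(im,[Q.reshape(-1,1,2)],closed,col,1,cv2.LINE_AA)
    R=lambda x0,x1,y0,y1,z:[[x0,y0,z],[x1,y0,z],[x1,y1,z],[x0,y1,z]]
    L(R(-.08,.08,-.05,.05,0),(0,255,255)); L(R(-.08,.08,-.05,.05,.015),(0,255,0));L(R(.04,.08,-.05,.05,.044),(255,255,0))
    a=.2-q
    def T(d,w,h):return [.06-d*np.cos(a)+h*np.sin(a)*-1*-1*0- h*np.sin(a)*0 , w, .032+d*np.sin(a)+h*np.cos(a)]
    L([T(0,-.033,.008),T(.12,-.033,.008),T(.12,.033,.008),T(0,.033,.008)],(0,0,255))
    L([T(.1,-.01,.008),T(.1,.01,.008)],(255,0,255),False)
    cv2.imwrite(out,im)
    p=T(.1,0,.008);return [x+c*p[0],y+sn*p[0],p[2]]
if __name__=="__main__":
    p=[float(v) for v in sys.argv[1:4]]
    print(ovf("top","pics/top0.png",(340,155,400,225),8,p,0,"pics/ft.png"),ovf("scene","pics/scene0.png",(175,120,240,170),10,p,0,"pics/fs.png"))
E
python3 - <<'E'
from h import *
print(ray("top",[[377,204]],.064), ray("top",[[368,175.5]],.044), ray("top",[[360.5,215],[388,209.5]],.01))
E
python3 ovf.py .535 -.405 .245
```

```text
[[ 0.47763464 -0.41592378  0.064     ]] [[ 0.58160599 -0.39736313  0.044     ]] [[ 0.44521643 -0.37339343  0.01      ]
 [ 0.46408542 -0.47378211  0.01      ]]
[np.float64(0.4981283226861594), np.float64(-0.41421875522961416), np.float64(0.05970746570223606)] [np.float64(0.4981283226861594), np.float64(-0.41421875522961416), np.float64(0.05970746570223606)]
```

View pics/ft.png

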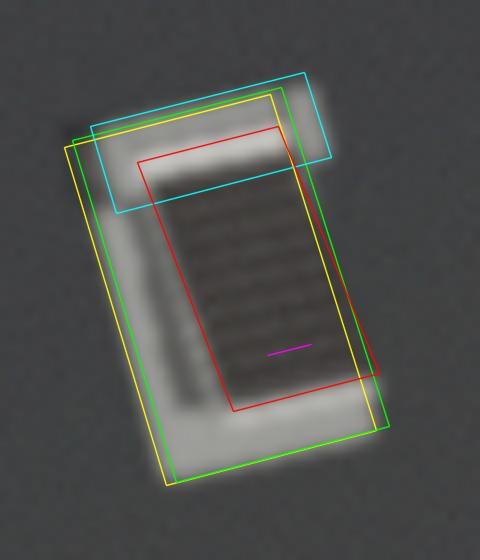

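View pics/fs.png

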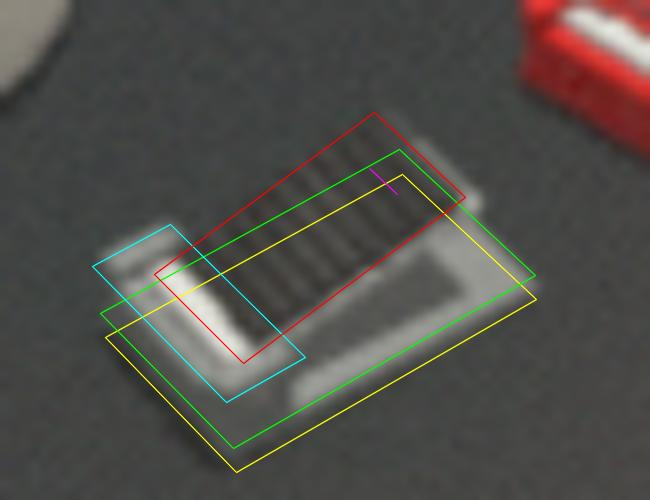

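```bash
python3 ovf.py .531 -.409 .23; python3 - <<'E'
from h import *
def st(m):
    s=robot.get_state();print(m,round(s['time'],2),s['ee_pos'].round(4),s['force'].round(1),s['qpos'].round(3))
R0=robot.get_state()['tool_rot']
qA=robot.ik([.085,.37,.50],R0);print(qA)
q=np.array(qA);q[0]+=1.343+.45
print("B",q)
robot.goto_joints(qA);st("A")
robot.goto_joints(q);st("B")
im=robot.grab_frame("top");cv2.imwrite("pics/topB.png",im[:,:,::-1])
E
```

```text
[np.float64(0.49399419452912885), np.float64(-0.41766466371947397), np.float64(0.05970746570223606)] [np.float64(0.49399419452912885), np.float64(-0.41766466371947397), np.float64(0.05970746570223606)]
[-1.39864259 -0.17935353 -0.02225209  1.68240787 -0.00399392  1.63952935
 -0.07779729]
B [ 0.39435741 -0.17935353 -0.02225209  1.68240787 -0.00399392  1.63952935
 -0.07779729]
A 1.48 [0.0851 0.3704 0.4991] [ 0.6 -0.5  0.3] [-1.399 -0.178 -0.022  1.683 -0.004  1.639 -0.078]
B 4.01 [ 0.3424 -0.1639  0.5   ] [-0.6  0.6 -0.5] [ 0.393 -0.179 -0.023  1.682 -0.004  1.64  -0.078]
```

View pics/ft.png

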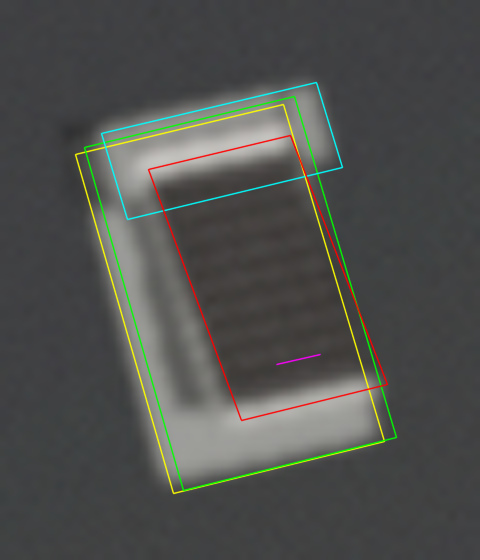

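View pics/fs.png

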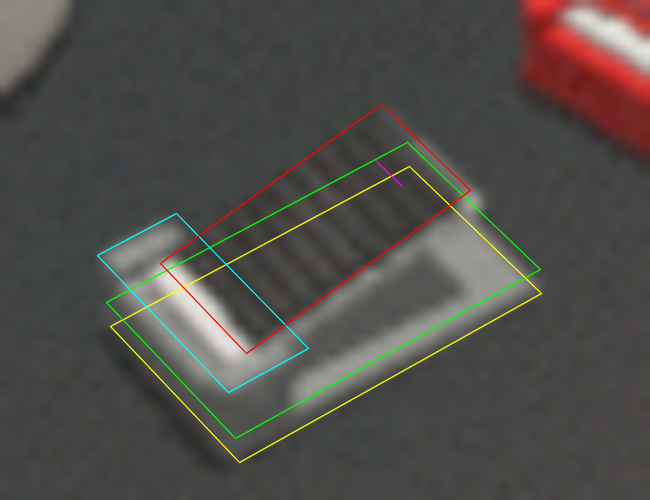

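View pics/topB.png

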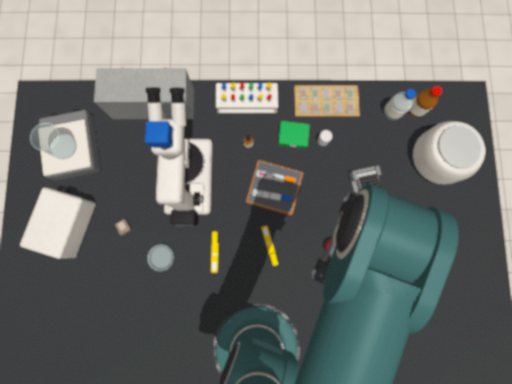

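```bash
python3 - <<'E'
from h import *
def st(m):
    s=robot.get_state();print(m,round(s['time'],2),s['ee_pos'].round(4),s['force'].round(1),s['opening'])
R=robot.get_state()['tool_rot']
robot.gripper_to(0.0);st("closed")
p=[.4955,-.416]
robot.move_ptp(p+[.17],R);st("above")
robot.move_linear(p+[.095],velocity=.1)
f0=robot.get_state()['force'];st("near")
h=robot.move_linear(p+[.052],velocity=.03,threshold=18);st(f"press {h}")
robot.pause(.35);st("held")
im=robot.grab_frame("scene");cv2.imwrite("pics/press.png",im[:,:,::-1])
E
python3 -c "
from h import *
crop('pics/press.png',160,90,290,190,6,'pics/press_c.png')"
```

```text
closed 5.47 [ 0.3422 -0.1644  0.5   ] [0.6 0.8 0.3] 0.0005275616155271569
above 7.1 [ 0.4961 -0.4158  0.1712] [-0.2  0.   0.3] 0.0004521506822728123
near 8.0 [ 0.4958 -0.4163  0.0956] [-0.5 -0.6  0.4] 0.0007766366482184878
press True 9.11 [ 0.4948 -0.4166  0.059 ] [-3.5  4.3 17.2] 0.0003505120163337563
held 9.46 [ 0.4947 -0.4166  0.0591] [-2.8  3.3 15.4] 0.0003722961298742012
```

View pics/press_c.png

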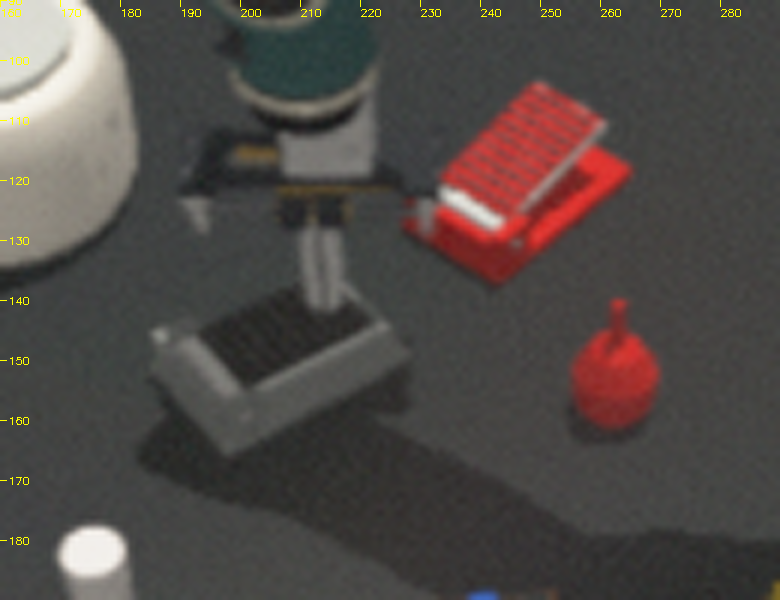

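```bash
cat > c.py <<'E'
from h import *
def st(m):
    s=robot.get_state();print(m,round(s['time'],2),s['ee_pos'].round(4),s['force'].round(1),round(s['opening'],4))
def Rdown(a): # tool y at world angle a, z down
    y=np.array([np.cos(a),np.sin(a),0]);z=np.array([0,0,-1.]);return np.c_[np.cross(y,z),y,z]
def snap(n,name): im=robot.grab_frame(n);cv2.imwrite(f"pics/{name}.png",im[:,:,::-1])
E
python3 - <<'E'
from c import *
p=[.4955,-.416]
robot.move_linear(p+[.16],velocity=.15);st("up")
snap("scene","rel")
robot.gripper_to(.05);st("open")
R=Rdown(-.198);print(R.round(2),robot.get_state()['tool_rot'].round(2))
robot.move_ptp([.506,-.106,.13],R);st("above wedge")
snap("top","pre_t");snap("scene","pre_s")
crop("pics/rel.png",160,90,290,190,6,"pics/rel_c.png")
crop("pics/pre_s.png",190,130,290,230,6,"pics/pre_sc.png")
E
```

```text
up 10.33 [ 0.4951 -0.4156  0.1587] [ 0.1 -0.1 -0.1] 0.0007
open 11.28 [ 0.4955 -0.416   0.16  ] [-0.1  0.7  0.2] 0.0504
[[ 0.2   0.98  0.  ]
 [ 0.98 -0.2   0.  ]
 [ 0.    0.   -1.  ]] [[ 0.43  0.9  -0.  ]
 [ 0.9  -0.43  0.  ]
 [-0.   -0.   -1.  ]]
above wedge 12.47 [ 0.5063 -0.1074  0.1302] [-0.3 -1.2  0.6] 0.0501
```

View pics/rel_c.png

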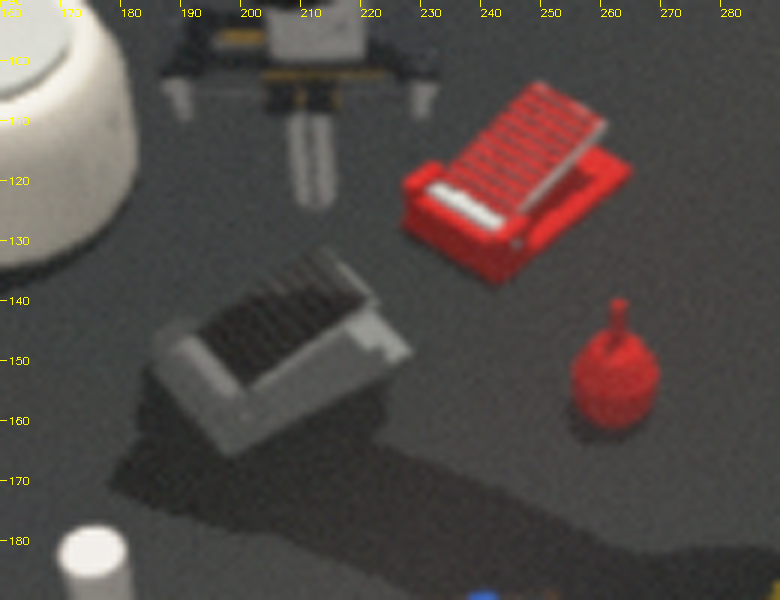

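View pics/pre_sc.png

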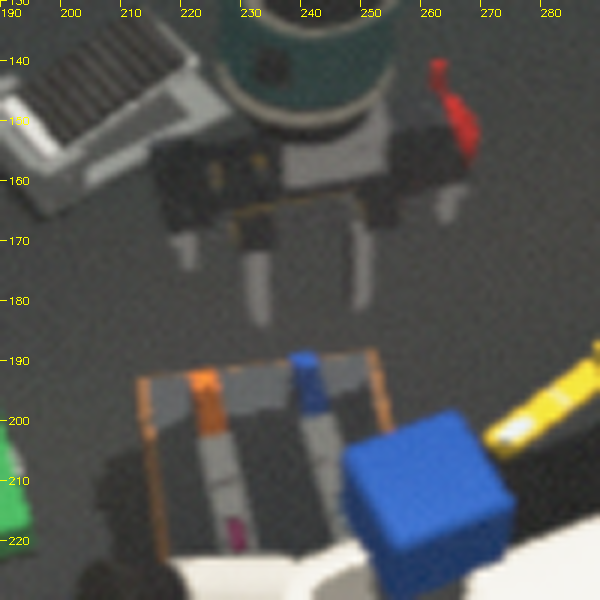

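```bash
python3 - <<'E'
from c import *
robot.move_linear([.506,-.106,.06],velocity=.12);st("mid")
h=robot.move_linear([.506,-.106,.0425],velocity=.04,threshold=6);st(f"down {h}")
robot.gripper_to(0.0);st("grip")
snap("top","gr_t");snap("scene","gr_s")
crop("pics/gr_s.png",190,130,290,230,6,"pics/gr_sc.png")
E
```

```text
mid 13.31 [ 0.5063 -0.1062  0.0604] [-0.3 -0.3 -0.5] 0.05
down False 13.89 [ 0.506  -0.106   0.0424] [ 0.5  0.3 -0.2] 0.0499
grip 14.52 [ 0.5061 -0.106   0.0426] [-0.7 -0.6  1.8] 0.0155
```

View pics/gr_sc.png

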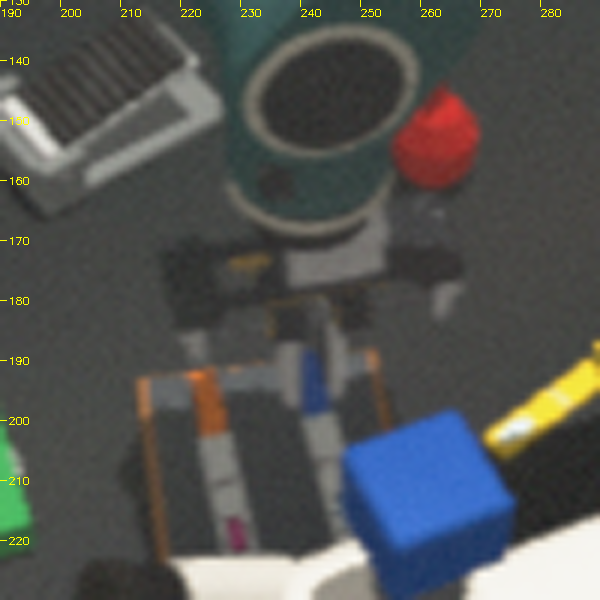

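```bash
python3 - <<'E'
from c import *
robot.move_linear([.506,-.106,.12],velocity=.1);st("lift")
robot.move_linear([.506,-.106,.2646],velocity=.2);st("lift2")
robot.move_ptp([.6057,.0535,.2646],Rdown(-.010));st("start")
robot.pause(.2);st("s")
snap("top","in_t");snap("scene","in_s")
crop("pics/in_t.png",170,110,270,210,7,"pics/in_tc.png")
crop("pics/in_s.png",180,150,310,280,5,"pics/in_sc.png")
E
```

```text
lift 15.54 [ 0.5057 -0.1059  0.1195] [ 0.1  0.1 -0.8] 0.0158
lift2 16.42 [ 0.5055 -0.1059  0.2633] [ 0.4  0.1 -1.4] 0.016
start 17.19 [0.6055 0.0535 0.2636] [-0.5 -0.4 -0.6] 0.0155
s 17.39 [0.6056 0.0524 0.2647] [ 0.2  0.4 -0.7] 0.0157
```

View pics/in_tc.png

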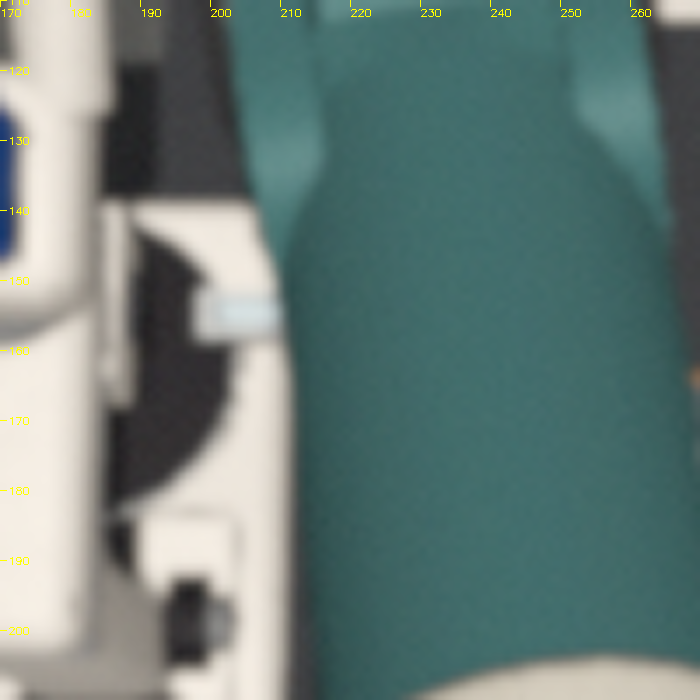

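View pics/in_sc.png

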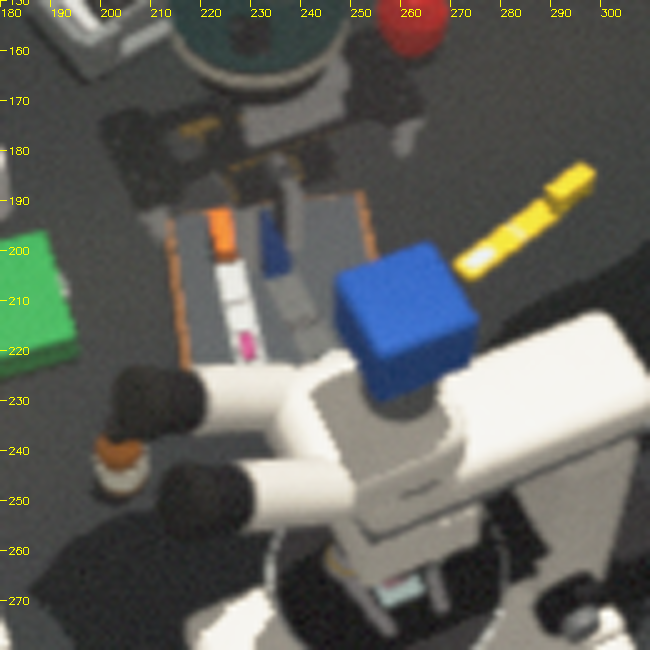

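```bash
python3 - <<'E'
from c import *
from scipy.ndimage import gaussian_filter1d
print("pred tip/edges px",proj("top",[[.607,.1705,.248],[.617,.1705,.248],[.597,.1705,.248],[.607,.1705,.242]]))
im=cv2.cvtColor(cv2.imread("pics/in_t.png"),cv2.COLOR_BGR2GRAY).astype(float)
b=cv2.imread("pics/in_t.png")[...,0].astype(float);r=cv2.imread("pics/in_t.png")[...,2].astype(float)
for u in range(197,204):
    v=np.arange(144,166,.1);q=gaussian_filter1d(np.interp(v,np.arange(384),im[:,u]),4);g=np.gradient(q);i=np.argmax(g[:110]);j=100+np.argmin(g[100:]);print(u,round(v[i],2),round(v[j],2),round((v[i]+v[j])/2,2))
u=np.arange(190,204,.1);q=gaussian_filter1d(np.interp(u,np.arange(512),im[153:157].mean(0)),4);print("tip",u[np.argmax(np.gradient(q))])
# strip housing ends
for uu in(187,188):
    v=np.arange(162,174,.1);q=gaussian_filter1d(np.interp(v,np.arange(384),im[:,uu]),4);print("strip end",v[np.argmin(np.gradient(q))])
c=(.6075-.036*np.cos(.01),.2385-.038);print("strip end pred",proj("top",[[.6075-.036-.00038,.2385-.038,.226],[.6075-.036-.00038,.2385-.038,.235]]))
print("mouth pred",proj("top",[[.6071,.1965,.245]]))
E
```

```text
pred tip/edges px [[197.97247458 154.00334472]
 [198.03538589 150.70701896]
 [197.9095503  157.31009654]
 [198.27893657 154.53622308]]
197 150.7 158.2 154.45
198 150.6 158.4 154.5
199 150.8 158.4 154.6
200 151.3 158.5 154.9
201 144.6 158.4 151.5
202 153.5 158.3 155.9
203 153.4 157.8 155.6
tip 197.1999999999996
strip end 167.69999999999968
strip end 167.59999999999968
strip end pred [[188.78305913 167.66364567]
 [188.24586692 166.98029741]]
mouth pred [[189.28170099 154.28167739]]
```

```bash
cat > ins.py <<'E'
from c import *
import sys
# dist: wedge origin y in microscope frame; offsets dx,dz
def go(y,dx=0.,dz=0.,v=.03,th=4.):
    yy=y-.001
    p=[.6075+.01*yy+dx,.2385+yy,.2646+dz]
    h=robot.move_linear(p,velocity=v,threshold=th);st(f"y={y} hit={h} tgt {np.round(p,4)}");return h
E
python3 - <<'E'
from ins import *
go(-.183,.0007)
for y in(-.165,-.155,-.145):
    if go(y,.0007,v=.02): break
print(robot.get_state()['moment'].round(2))
snap("top","i1")
crop("pics/i1.png",170,110,270,210,7,"pics/i1c.png")
E
```

```text
y=-0.183 hit=False tgt [0.6064 0.0545 0.2646] 17.74 [0.6064 0.0545 0.2647] [-0.1 -0.1 -0.6] 0.0157
y=-0.165 hit=False tgt [0.6065 0.0725 0.2646] 18.79 [0.6066 0.0723 0.2646] [-1.   0.5  0.2] 0.0156
y=-0.155 hit=False tgt [0.6066 0.0825 0.2646] 19.44 [0.6067 0.0825 0.2646] [-0.9  0.3 -0. ] 0.016
y=-0.145 hit=False tgt [0.6067 0.0925 0.2646] 20.09 [0.6068 0.0927 0.2646] [ 1.8 -0.1 -1.3] 0.0161
[ 0.05 -0.19 -0.03]
```

View pics/i1c.png

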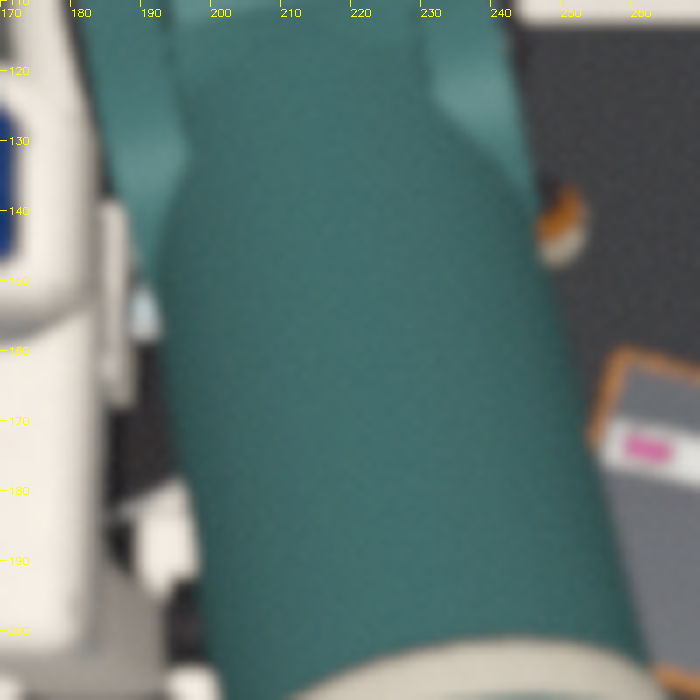

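```bash
python3 - <<'E'
from c import *
snap("scene","i1s");im=cv2.imread("pics/i1s.png");cv2.imwrite("pics/i1sc.png",cv2.resize(im[40:300,150:400],None,fx=3,fy=3,interpolation=cv2.INTER_CUBIC)[:600*2][:780:1][:, :])
im=cv2.imread("pics/i1sc.png");cv2.imwrite("pics/i1sc.png",im[:600])
E
```

```text
(no output)
```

View pics/i1sc.png

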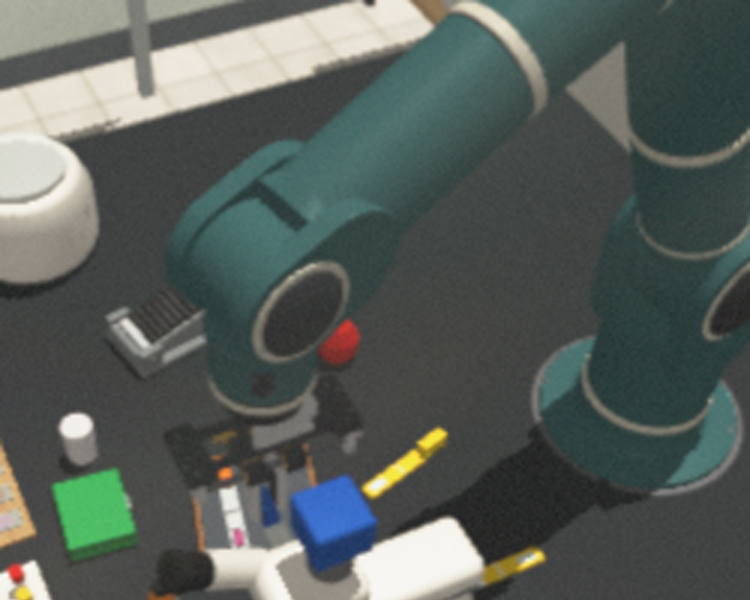

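```bash
python3 - <<'E'
from c import *
for z in(.40,.45,.5,.55,.6): print(z,ray("scene",[[251.5,145],[251,164]],z).round(3).tolist(), "top left edge", ray("top",[[187,130],[192,150]],z).round(3).tolist())
print(robot.get_state()['qpos'])
E
```

```text
0.4 [[0.514, -0.008, 0.4], [0.548, 0.059, 0.4]] top left edge [[0.628, 0.176, 0.4], [0.576, 0.162, 0.4]]
0.45 [[0.536, 0.035, 0.45], [0.568, 0.098, 0.45]] top left edge [[0.611, 0.166, 0.45], [0.562, 0.153, 0.45]]
0.5 [[0.558, 0.079, 0.5], [0.587, 0.138, 0.5]] top left edge [[0.594, 0.157, 0.5], [0.548, 0.145, 0.5]]
0.55 [[0.579, 0.123, 0.55], [0.607, 0.177, 0.55]] top left edge [[0.577, 0.147, 0.55], [0.534, 0.136, 0.55]]
0.6 [[0.601, 0.166, 0.6], [0.627, 0.217, 0.6]] top left edge [[0.56, 0.138, 0.6], [0.519, 0.127, 0.6]]
[-0.15605586  0.3648638  -0.0591113   1.59570452  0.02269523  1.18158889
 -0.23001425]
```

```bash
python3 - <<'E'
from ins import *
for y in(-.135,-.125,-.115,-.107,-.100):
    if go(y,.0007,v=.025,th=4): break
robot.pause(.3);st("end");print(robot.get_state()['moment'].round(2))
snap("top","e_t");snap("scene","e_s")
crop("pics/e_t.png",150,80,250,180,6,"pics/e_tc.png");crop("pics/e_s.png",190,150,320,280,5,"pics/e_sc.png")
E
```

```text
y=-0.135 hit=False tgt [0.6068 0.1025 0.2646] 20.74 [0.6068 0.1028 0.2646] [ 1.   1.  -0.5] 0.0158
y=-0.125 hit=False tgt [0.6069 0.1125 0.2646] 21.29 [0.607  0.1128 0.2646] [ 2.3 -0.1 -0.2] 0.0158
y=-0.115 hit=False tgt [0.607  0.1225 0.2646] 21.84 [0.607  0.1229 0.2646] [ 1.7  1.  -0.4] 0.0158
y=-0.107 hit=False tgt [0.6071 0.1305 0.2646] 22.31 [0.6071 0.1309 0.2646] [ 2.8  1.4 -0.4] 0.0154
y=-0.1 hit=False tgt [0.6072 0.1375 0.2646] 22.74 [0.6072 0.138  0.2646] [ 3.5  1.9 -1. ] 0.0161
end 23.04 [0.6072 0.1376 0.2646] [ 3.6  1.1 -0.7] 0.016
[ 0.26 -0.62 -0.2 ]
```

View pics/e_tc.png

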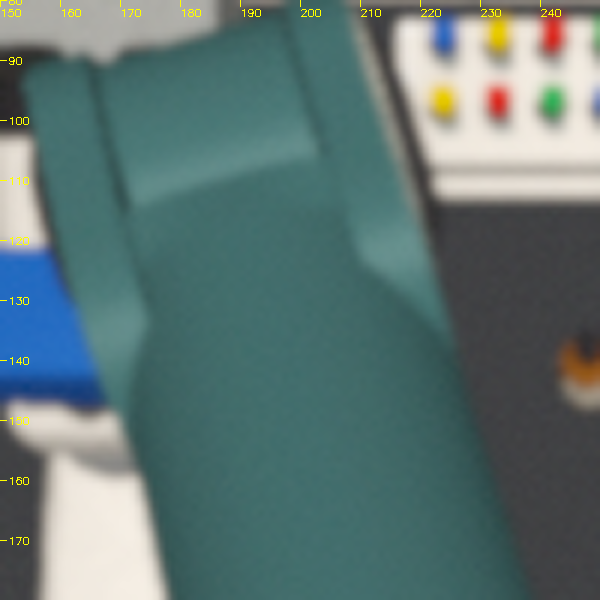

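View pics/e_sc.png

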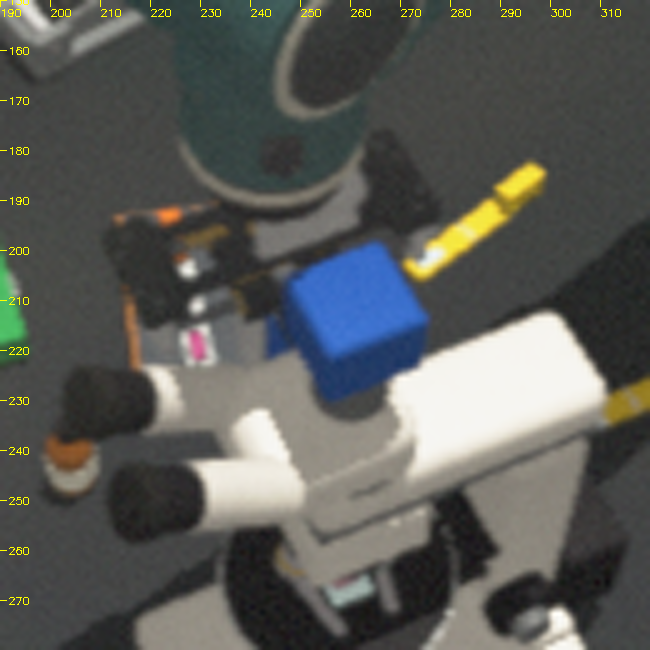

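```bash
python3 - <<'E'
from ins import *
for dx in(.0015,.0022):
    go(-.100,dx,v=.01,th=6);robot.pause(.3)
    F=np.mean([robot.get_state()['force'] for _ in range(1)],axis=0);st("dx");print(robot.get_state()['moment'].round(2))
E
```

```text
y=-0.1 hit=False tgt [0.608  0.1375 0.2646] 23.39 [0.6077 0.1373 0.2644] [ 0.1  0.2 -1.7] 0.0157
dx 23.69 [0.608  0.1374 0.2646] [ 0.2 -0.7 -0.1] 0.0158
[-0.1   0.06 -0.04]
y=-0.1 hit=False tgt [0.6087 0.1375 0.2646] 23.94 [0.6087 0.1375 0.2646] [-0.5 -1.  -0.4] 0.0159
dx 24.24 [0.6087 0.1375 0.2646] [-0.   0.2 -1. ] 0.0155
[-0.09  0.08 -0.04]
```

```bash
python3 - <<'E'
from ins import *
h=go(-.0875,.0022,v=.01,th=4);st("probe")
robot.pause(.1);st("hold")
E
```

```text
y=-0.0875 hit=True tgt [0.6088 0.15   0.2646] 25.19 [0.6086 0.1475 0.2641] [ 0.1 -0.3 -0.4] 0.0157
probe 25.19 [0.6086 0.1475 0.2641] [ 0.1 -0.3 -0.4] 0.0157
hold 25.29 [0.6084 0.1475 0.2638] [ 0.7  0.7 -1. ] 0.0159
```

```bash
python3 - <<'E'
from ins import *
for y in(-.0890,-.0882,-.0874,-.0866):
    h=go(y,.0022,v=.006,th=4);robot.pause(.1);st("p")
    if h or robot.get_state()['force'][1]<-2.5: break
E
```

```text
y=-0.089 hit=True tgt [0.6088 0.1485 0.2646] 25.52 [0.6084 0.1475 0.2637] [-0.6  0.7  1.4] 0.0159
p 25.62 [0.6084 0.1474 0.2636] [0.5 0.4 1.3] 0.0157
```

```bash
python3 - <<'E'
from ins import *
go(-.0930,.0022,v=.01,th=8);robot.pause(.2);st("back")
h=go(-.0880,.0022,v=.01,th=3.5);robot.pause(.1);st("p")
go(-.0960,.0022,v=.02,th=8)
E
```

```text
y=-0.093 hit=False tgt [0.6088 0.1445 0.2646] 26.08 [0.6087 0.1444 0.2645] [ 0.4 -0.  -0.7] 0.016
back 26.28 [0.6088 0.1445 0.2646] [ 0.2  0.3 -0.3] 0.0156
y=-0.088 hit=True tgt [0.6088 0.1495 0.2646] 26.68 [0.6086 0.1475 0.2641] [-0.  -0.2 -0.6] 0.0157
p 26.77 [0.6084 0.1475 0.2639] [-0.   0.4 -1.8] 0.0155
y=-0.096 hit=False tgt [0.6087 0.1415 0.2646] 27.23 [0.6088 0.1414 0.2646] [-0.3 -0.5  0.5] 0.0157
```

```bash
python3 - <<'E'
from ins import *
go(-.0997,.0020,v=.02,th=8);robot.pause(.5);st("final");print(robot.get_state()['moment'].round(2),abs(robot.get_state()['joint_vel']).max())
snap("top","f_t");snap("scene","f_s")
crop("pics/f_s.png",160,110,290,240,5,"pics/f_sc.png")
E
```

```text
y=-0.0997 hit=False tgt [0.6085 0.1378 0.2646] 27.56 [0.6085 0.1376 0.2646] [ 0.1 -0.3 -0.6] 0.0156
final 28.06 [0.6085 0.1378 0.2646] [-0.  -0.6 -0.1] 0.016
[-0.05  0.09 -0.01] 0.0019591097414973528
```

View pics/f_sc.png

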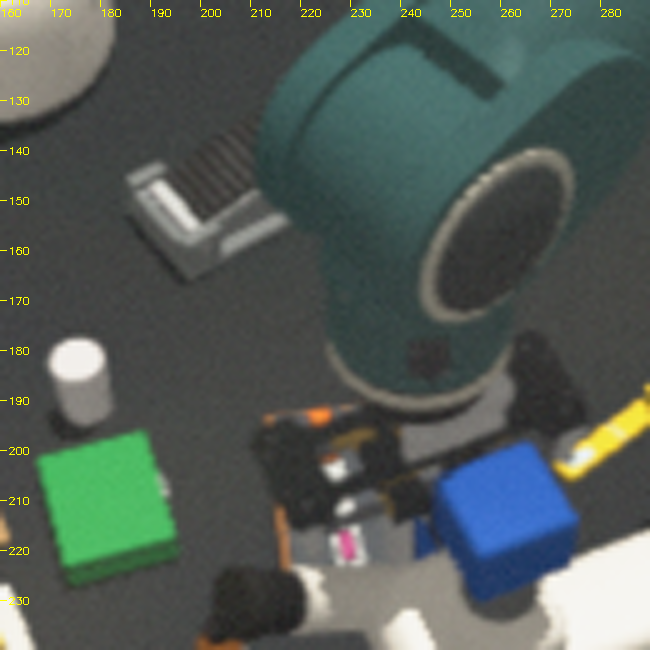

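View pics/f_s.png

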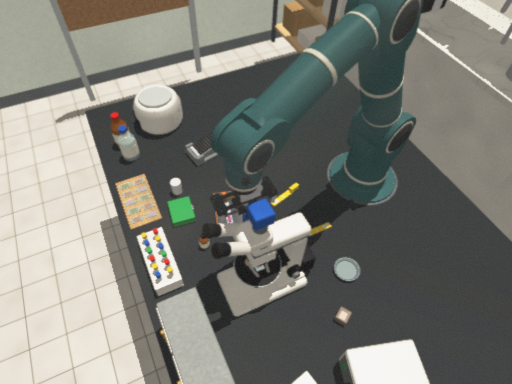

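```bash
python3 -c "
from rig import robot
robot.sign_off()"
```

```text
the job is handed in; nothing more can be done
```

I did the whole sequence and handed it in at about 28 s. I pressed the foot switch, took the wedge off the stand by its blue handle, slid it into the slot and left it held there in the gripper. I could not see the white line at the mouth at the end, so the final depth comes from measurement rather than sight.

- **Foot switch:** I pressed it to its stop with about 15–17 N, fingertips about 40 mm above the bench, and held it about 0.35 s. A picture then showed it sprung back up. The last picture, partly hidden by the arm, still shows it up.
- **Insertion:** a light sideways force built up to about 3.6 N as the blade went in. Moving about 1.3 mm sideways relieved it. At the end the outside forces were under 1 N, the gripper was about 16 mm open (the handle's width), and the arm was still.
- **Depth:** the arm hid the slot mouth from the top camera. I moved further in until a light contact (3.5–4 N stop), which repeated at the same place. It fits either the slot's far wall or the gripper body touching an eyepiece.
    - These two readings put the ideal depth at 139.5 mm or 136 mm (gripper y).
    - I stopped at 137.8 mm, within about 2 mm of either.
    - One earlier picture also put the blade tip about 2 mm further in than expected, which I only partly allowed for.
- **Everything else:** the plate and the other bench things looked unmoved in the pictures wherever they were visible.

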